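# Clamp the brass key yoke in the bench vise

### The arm

A 6-joint arm with a two-finger parallel gripper is mounted at the origin on the work surface. World frame = base frame: x ahead of the robot, y to its left, z up, the work surface at z = 0. Lengths are in m, angles in rad, forces in N, time in s.
With the tool pointing down it reaches from about 0.35 to 1 m from the base axis. Payload 7.1 kg.
Tool frame: the origin (TCP) lies between the finger pads; the fingertips stand 22 mm ahead of it and the grasp point (between the pads) lies 3 mm ahead of it; z points along the fingers, y is the line along which they close (so a half turn about z gives the same grasp; the last joint's range is limited). The gripper opens to 85 mm and grips with 20 to 120 N. Pads are 22 mm wide; open, the fingers measure 114 mm over their backs; the gripper's body (76 mm by 85 mm) begins 54 mm behind the grasp point. The pads swing forward as they close: fully open they stand 13 mm farther back than shut.
Start: joints at [1.326, 0.423, 1.63, -0, 1.089, -0.019], TCP at [0.14, 0.609, 0.253] pointing down, gripper open.
Joint ranges: [-3, 3], [-0.9, 2.11], [0.09, 2.58], [-1.31, 4.45], [0.11, 2.69], [-2.54, 2.54]. Speed limits (rad/s): [2.39, 2.39, 3.01, 3.14, 3.14, 3.14].

### API

Orientations are given as a rotation vector (axis times angle).
In Python, from rig import manip gives the robot as it stands. The module is installed in compiled form; this text tells all that it offers. Calls block until the motion is done:
- manip.move_to(position, orientation): joint-space move of the TCP to a pose.
- manip.servo_line(position, orientation=None, rate=0.15): straight line of the TCP; orientation=None keeps the orientation; rate is the mean speed in m/s.
- manip.set_joints(angles): joint-space move.
- manip.command_gripper(opening, f_grip=None): finger opening in m; f_grip is the grip in N (None keeps the last); returns when the fingers have stopped.
- manip.hold(seconds).
- manip.solve_ik(position, orientation): joint angles nearest the present ones, or None.
- manip.camera(name): name is "scene" or "top"; returns a dict with "image" (480x640x3 uint8, red, green, blue), "fx", "fy", "cx", "cy" (pixels), "k1" (the pictures are not rectified: a ray, as slopes to the right and down, at radius r is drawn at 1 + k1 r^2 times it, then the intrinsics apply), "cam_to_world" (4x4, takes a point from camera to world coordinates). Camera axes: x right, y down, z forward; pixel columns grow to the right and rows downward; lengths in m; the calibration is good to about 2 mm. A picture is of the moment at which its call begins. There is no depth.
A pose or a line that the arm cannot do raises manip.IKError and nothing moves.
- manip.sign_off(): hands the job in; it is judged then, once.
Readings, each from a call of its own:
- manip.get_time(): time.
- manip.get_joint_positions(): joint angles.
- manip.get_joint_vel(): joint speeds.
- manip.get_tau(): joint torques, N m.
- manip.get_position(): TCP position.
- manip.get_ee_rot(): TCP orientation.
- manip.get_contact_force(): force on the tool from outside, world axes, zero at the start.
- manip.get_torque(): the same for the moment, N m.
- manip.get_width(): finger opening in m.
- manip.get_grip_force(): force on a finger pad.
Only numpy, scipy, OpenCV 4.12 (cv2) and the standard library are available. Lean on these libraries where they do the work, as an engineer would, in place of code of your own. Each camera call takes 0.05 s, during which the arm holds its last target. There are 200 camera calls.

### The job

On the radio bench, pick up the brass slotted block standing loose on the table and set it, slot up and running from jaw to jaw, on the two parallels in the middle of the blue vise, up against its fixed jaw; set it down, do not drop it. Then slide the jaw with the red lug until it clamps the block firmly against the fixed jaw, and let go. Leave the aluminium block of the same shape where it is.

Things in the scene. Friction and masses are not known exactly. Their poses are not given: they have to be found in the camera images.
- brass_block: The block to clamp: brass, 0.67 kg, loose, 36 x 50 x 50 mm (x, y, z), upright. U-shaped yoke: a slot 14 mm wide, 22 mm deep, open at the top, runs through along x between two cheeks; the outer end faces (50 mm apart in y) are flat. Origin: centre of the underside, z up. Not the brass paddle key (black paddles) at the back.
- alu_block: Bystander to leave alone: aluminium, loose, shape and size as the brass block; origin: centre of the underside.
- vise: Blue vise, fixed to the table, base 215 x 84 mm. Origin: on the table under the middle of the fixed jaw's face; +x from sliding to fixed jaw, y along the jaws, z up. Jaws 80 mm wide, tops at z 55; fixed jaw x 0 to 32. Two parallels (steel strips along x, y = -14 and 14) with tops at z 30 carry the block: when home its origin is at x -18, y 0, z 30, its x axis along the vise's x, either way round.
- jaw (a joint): Vise opening in m, the gap between the jaw faces: 0 shut, 0.095 fully open, starts at 0.070 to 0.092, 0.036 with the block clamped. The sliding jaw spans 60 mm behind its face (towards vise -x). It slides along the vise's x with about 4 N friction plus 15 N per m/s and stays where left; push towards +x until the force rises.
- lug (a point): Centre of the red lug on top of the sliding jaw, to push or pinch: 14 mm (vise x) by 30 mm (vise y) by 30 mm high, from 55 to 85 mm above the table, this point at 70 mm; 45 mm behind the sliding jaw's face. Axes as the vise's; the jaw's top extends 8 mm behind the lug.
Mind the look-alikes: they are no part of the job. What is shaped like the vise but brown or orange is not meant.

How it is judged:
On the way:
1. The brass block stands on the parallels between the jaws, slot up and running from jaw to jaw, close to the fixed jaw, with the sliding jaw still open (x of brass_block in the frame of vise between -0.033 and -0.012 m and y of brass_block in the frame of vise between -0.015 and 0.015 m and z of brass_block in the frame of vise between 0.024 and 0.036 m and angle between brass_block's own z axis and vertical below 0.175 rad and angle between the x axis of brass_block and the x axis of vise, either way round below 0.2 rad and value of joint jaw above 0.046 m), for 0.2 s.
At the end, for the whole second after the job is handed in: The brass block stands on the parallels (underside within 6 mm of their tops, tilted less than 10 degrees), within 15 mm of the jaws' middle, its slot from jaw to jaw within 11 degrees, at most 5 mm off the fixed jaw, with the vise's opening below 39 mm (block 36 mm), released and at rest (x of brass_block in the frame of vise between -0.023 and -0.012 m and y of brass_block in the frame of vise between -0.015 and 0.015 m and z of brass_block in the frame of vise between 0.024 and 0.036 m and angle between brass_block's own z axis and vertical below 0.175 rad and angle between the x axis of brass_block and the x axis of vise, either way round below 0.2 rad and value of joint jaw below 0.039 m and linear speed of brass_block below 0.02 m/s); the robot touches nothing.
It fails at once if The aluminium block is moved by more than 30 mm (distance of alu_block from where it was at the start of the episode above 0.03 m).
It fails at once if The brass block is dropped: it moves faster than 0.6 m/s with no finger on it (linear speed of brass_block above 0.6 m/s and contact force between the fingers and brass_block below 0.3 N).
It also fails if it takes over 58 s, if anything falls off the work surface, if the arm or the gripper's body presses on something with over 40 N, if the wrist force passes 120 N, or if a joint passes its speed limit or range.

## Working session

There is one attempt and no reset: what is moved stays moved. The work goes in short steps, each a Python script; the robot and the scene stay as the last script left them, time stands still between calls to the robot, and variables do not carry over. Pictures are saved under pics/ and viewed, at most 10 in all, crops included, and the job is handed in when it is done.

```bash
mkdir -p pics
cat > h.py <<'E'
import numpy as np, cv2
from rig import manip as m
from scipy.spatial.transform import Rotation as R
def snap(name,fn=None):
    c=m.camera(name)
    if fn: cv2.imwrite('pics/'+fn,c['image'][:,:,::-1])
    return c
def KD(c):
    return np.array([[c['fx'],0,c['cx']],[0,c['fy'],c['cy']],[0,0,1.]]),np.array([c['k1'],0,0,0,0.])
def px2w(c,uv,z):
    K,D=KD(c); uv=np.array(uv,float).reshape(-1,1,2)
    n=cv2.undistortPointsIter(uv,K,D,None,None,(3,100,1e-10)).reshape(-1,2)
    T=np.array(c['cam_to_world']); d=np.c_[n,np.ones(len(n))]@T[:3,:3].T; o=T[:3,3]
    return o+d*((z-o[2])/d[:,2])[:,None]
def w2px(c,P):
    K,D=KD(c); T=np.linalg.inv(np.array(c['cam_to_world']))
    return cv2.projectPoints(np.array(P,float).reshape(-1,1,3),cv2.Rodrigues(T[:3,:3])[0],T[:3,3],K,D)[0].reshape(-1,2)
E
python3 - <<'E'
from h import *
for n in('scene','top'):
    c=snap(n,n+'0.png'); print(n,c['fx'],c['cx'],c['cy'],c['k1'],np.round(c['cam_to_world'],3).tolist())
print(m.get_ee_rot(),m.get_time())
E
```

```text
scene 510.8378198332714 313.51109320229216 241.8061830513208 -0.011086621827656035 [[-0.429, 0.525, -0.735, 1.237], [0.903, 0.247, -0.351, 0.5], [-0.003, -0.814, -0.58, 0.667], [0.0, 0.0, 0.0, 1.0]]
top 604.1723308389827 307.8976081445479 244.32164417727674 -0.17983258604521635 [[0.001, -0.981, 0.196, 0.228], [-1.0, -0.0, 0.003, 0.143], [-0.003, -0.196, -0.981, 1.309], [0.0, 0.0, 0.0, 1.0]]
[-3.53905871e-01 -3.12139844e+00  2.07751245e-03] 0.1
```

View pics/top0.png

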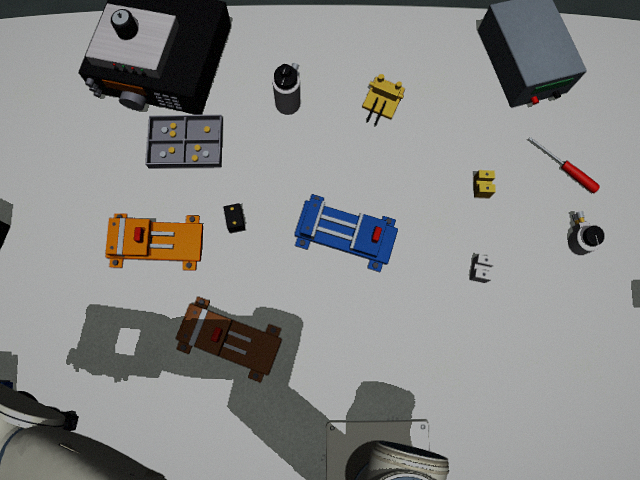

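View pics/scene0.png

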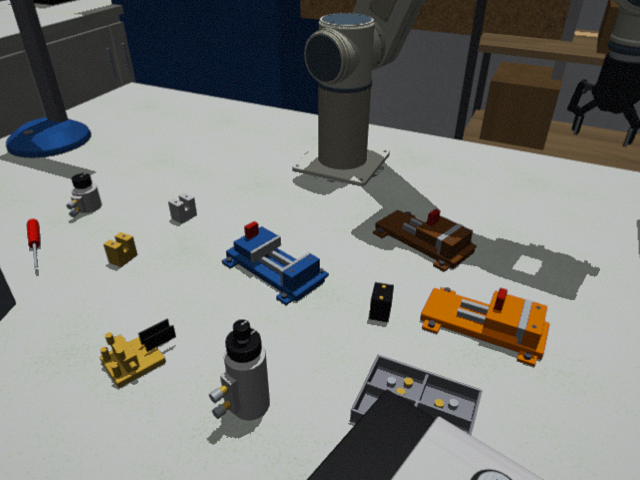

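The top picture shows the blue vise at about (346,232), its red lug at (377,233) on the right (robot-right) end and the fixed jaw on the left. The brass block is at (484,184) and the aluminium block at (481,267). I'll zoom in for corners.

Run:
```python
import cv2,numpy as np
i=cv2.imread('pics/top0.png')
a=cv2.resize(i[185:280,285:405],(800,633),interpolation=cv2.INTER_CUBIC)[:600]
cv2.imwrite('pics/v.png',a)
b=cv2.resize(i[160:208,460:508],(576,576),interpolation=cv2.INTER_CUBIC)
cv2.imwrite('pics/b.png',b)
```

```text
(no output)
```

View pics/v.png

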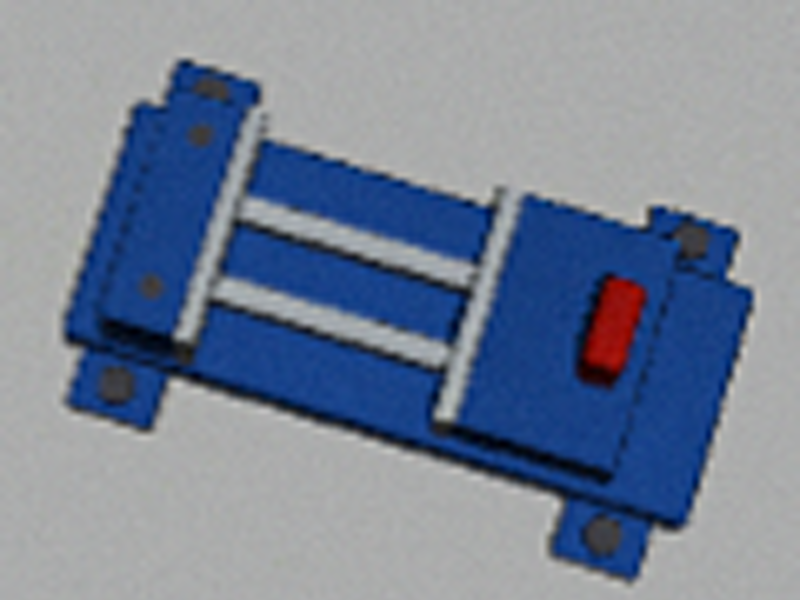

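View pics/b.png

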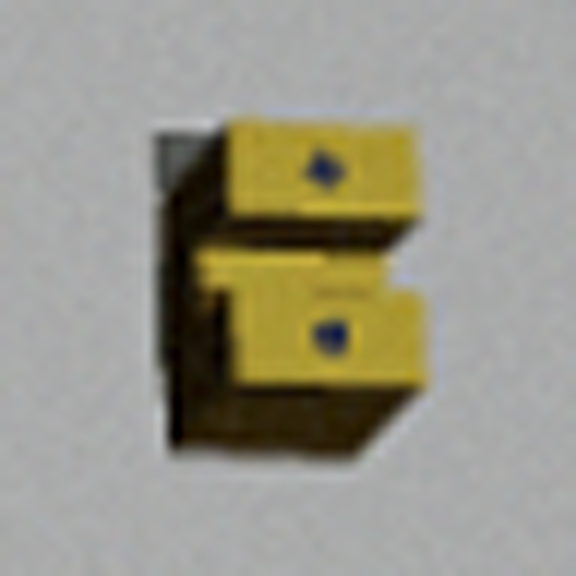

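The vise crop shows the fixed-jaw face edge from (267,113) to (193,355) and the sliding-jaw face from (497,190) to (435,425). The block crop shows the top-face corners at (228,120), (420,120), (428,387) and (235,387), with the slot running image-horizontally (world y).

Run:
```python
from h import *
c=m.camera('top')
V=lambda p,s,o:(np.array(p,float)+.5)/s-.5+np.array(o)
B=px2w(c,V([(228,120),(420,120),(428,387),(235,387)],12,(460,160)),.05)
print('B',B.round(4).tolist(),B.mean(0).round(4)); 
print('sizes',[np.linalg.norm(B[i]-B[(i+1)%4]).round(4) for i in range(4)])
e=(B[1]-B[0]+B[2]-B[3]);e2=B[0]-B[3]+B[1]-B[2]; print('ang',np.arctan2(e[1],e[0]),np.arctan2(e2[1],e2[0]))
s=800/120; vv=lambda p:V(p,s,(285,185))
F=px2w(c,vv([(267,113),(193,355)]),.055);S=px2w(c,vv([(497,190),(435,425)]),.055)
lug=px2w(c,vv([(612,278),(645,285),(623,375),(587,370)]),.085)
par=px2w(c,vv([(250,210),(470,278),(222,288),(440,358)]),.03)
print('F',F.round(4),np.linalg.norm(F[1]-F[0]),'S',S.round(4),np.linalg.norm(S[1]-S[0]))
d=F[0]-F[1];print('jawang',np.arctan2(d[1],d[0]));d=S[0]-S[1];print(np.arctan2(d[1],d[0]))
for a,b in((1,0),(3,2)):
  d=par[b]-par[a];print('par x ang',np.arctan2(d[1],d[0]))
print('par',par.round(4)); print('lug',lug.mean(0).round(4), 'gap',np.linalg.norm(F.mean(0)-S.mean(0)), F.mean(0),S.mean(0))
```

```text
B [[0.6489, -0.2306, 0.05], [0.6495, -0.2674, 0.05], [0.5979, -0.2651, 0.05], [0.5976, -0.2285, 0.05]] [ 0.6235 -0.2479  0.05  ]
sizes [np.float64(0.0368), np.float64(0.0516), np.float64(0.0366), np.float64(0.0514)]
ang -1.5586293655003216 -0.04234269289821932
F [[0.5726 0.1117 0.055 ]
 [0.4929 0.1357 0.055 ]] 0.08325999742521813 S [[0.5471 0.0379 0.055 ]
 [0.4702 0.0589 0.055 ]] 0.07970164424399127
jawang -0.29181872878397835
-0.2664596017209219
par x ang 1.2630226480970626
par x ang 1.2528734825122574
par [[0.5466 0.1168 0.03  ]
 [0.5239 0.0452 0.03  ]
 [0.5205 0.1261 0.03  ]
 [0.4972 0.0553 0.03  ]]
lug [0.4956 0.0038 0.085 ] gap 0.07904701410960052 [0.53276497 0.12369909 0.055     ] [0.50865805 0.04841771 0.055     ]
```

```bash
cat >> h.py <<'E'
def ori(a): return (R.from_euler('z',a)*R.from_euler('x',np.pi)).as_rotvec()
PSI=1.27; O=np.array([.5328,.1237,0])
def vw(x,y,z): return O+R.from_euler('z',PSI).apply([x,y,z])
E
python3 - <<'E'
from h import *
B=np.array([.6235,-.2479]); a=1.556
for p,o in (((*B,.2),ori(a)),((*B,.033),ori(a)),(vw(-.022,0,.2),ori(PSI)),(vw(-.022,0,.063),ori(PSI)),(vw(-.125,0,.08),ori(PSI+np.pi/2)),(vw(-.125,0,.08),ori(PSI-np.pi/2))):
    q=m.solve_ik(p,o); print(None if q is None else np.round(q,2))
m.move_to((*B,.16),ori(a)); 
m.servo_line((*B,.033),rate=.1)
m.command_gripper(.03,40); print(m.get_width(),m.get_grip_force(),m.get_contact_force(),m.get_time())
m.servo_line((*B,.17),rate=.1)
print(m.get_width(),m.get_grip_force(),m.get_contact_force(),m.get_position(),m.get_time())
snap('top','g_top.png');c=snap('scene','g_scene.png')
u,v=w2px(c,(*B,.16))[0].astype(int)
i=cv2.imread('pics/g_scene.png')[max(v-80,0):v+80,max(0,u-100):u+100]
cv2.imwrite('pics/g_crop.png',cv2.resize(i,None,fx=3,fy=3))
E
```

```text
[-0.4   0.55  1.56  0.    1.04 -0.38]
[-0.4   0.77  1.61 -0.    0.76 -0.38]
[ 0.17  0.37  1.87 -0.    0.91  0.47]
[ 0.17  0.59  1.92 -0.    0.63  0.47]
[-0.02  0.52  2.01 -0.    0.61 -1.29]
[-0.02  0.52  2.01 -0.    0.61  1.86]
0.049647520523334245 43.024739027023315 [0.42368343 0.6292742  5.13067733] 5.4333
0.049411680776029865 42.198866084218025 [ 0.31244431 -0.28535486 -5.67457728] [ 0.623041   -0.24768212  0.16907077] 6.95
```

View pics/g_crop.png

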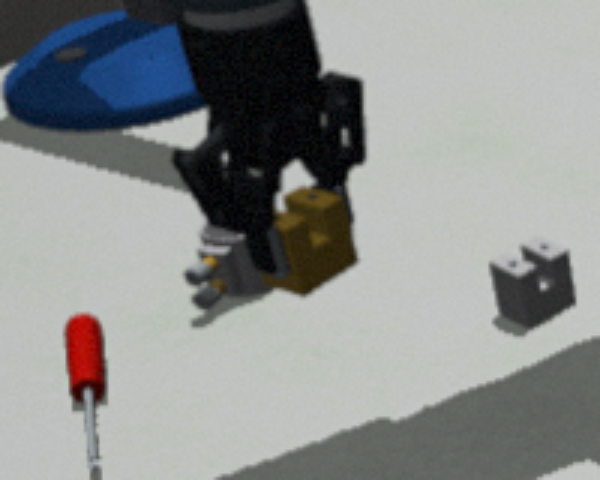

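The crop shows the brass block held level across its cheeks at about (315,245), slot up, with the aluminium block untouched at (535,285). Next I'll carry it to the vise and check from above before lowering.

Run:
```python
from h import *
m.move_to(vw(-.024,0,.17),ori(PSI)); 
m.servo_line(vw(-.024,0,.1),rate=.1)
print(m.get_position(),vw(-.024,0,.1),m.get_contact_force(),m.get_time())
c=snap('scene','p_s.png')
i=c['image'][:,:,::-1]; u,v=w2px(c,vw(-.04,0,.06))[0].astype(int)
cv2.imwrite('pics/p_crop.png',cv2.resize(i[v-70:v+70,u-90:u+90],None,fx=4,fy=4,interpolation=cv2.INTER_CUBIC))
```

```text
[0.52618728 0.10075839 0.10035145] [0.52568926 0.10077758 0.1       ] [ 0.4820858   0.20398067 -5.70688736] 9.2583
```

View pics/p_crop.png

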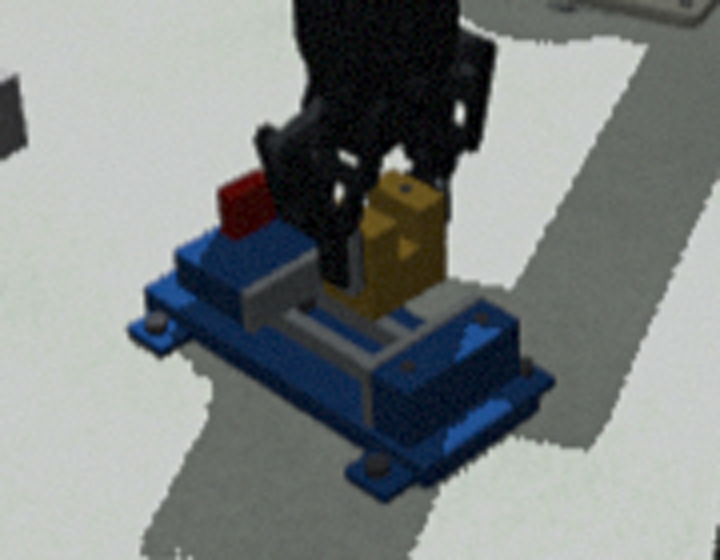

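The block hangs centred between the jaws, with its lower corner at (375,315) clear of the fixed jaw, and lined up with the parallels. I'll lower it until it touches.

Run:
```python
from h import *
z=.068
m.servo_line(vw(-.023,0,z),rate=.05)
while z>.058:
    f=m.get_contact_force()
    print(round(z,4),f.round(2) if hasattr(f,'round') else f)
    if f[2]>-3 or np.hypot(f[0],f[1])>8: break
    z-=.001; m.servo_line(vw(-.023,0,z),rate=.02)
print(m.get_position(),m.get_time())
c=snap('scene')
i=c['image'][:,:,::-1]; u,v=w2px(c,vw(-.04,0,.06))[0].astype(int)
cv2.imwrite('pics/q_crop.png',cv2.resize(i[v-60:v+60,u-80:u+80],None,fx=5,fy=5,interpolation=cv2.INTER_CUBIC))
```

```text
0.068 [-0.31  0.12 -5.55]
0.067 [ 0.91  0.28 -5.19]
0.066 [-0.13 -0.38 -5.26]
0.065 [-0.72  0.37 -5.46]
0.064 [ 0.05  0.18 -5.36]
0.063 [-2.58 -0.2   5.4 ]
[0.52609856 0.10179704 0.06362915] 11.35
```

View pics/q_crop.png

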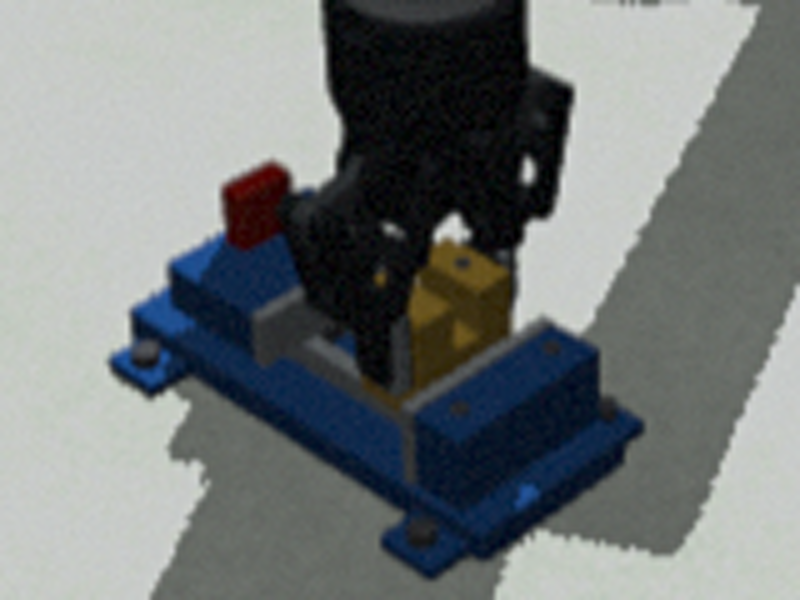

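The block stands on the parallels at the expected height, level and square to the jaws, with its end near (440,390) a few mm behind the fixed jaw plate. I'll slide it up to the jaw until contact, then release.

Run:
```python
from h import *
ex=R.from_euler('z',PSI).apply([1,0,0])
x=-.023
while x<-.014:
    x+=.001; m.servo_line(vw(x,0,.0635),rate=.02)
    f=m.get_contact_force(); print(round(x,3),round(f@ex,2),round(f[2],2))
    if f@ex<-9: break
m.command_gripper(.085); m.hold(.2)
m.servo_line(vw(x,0,.18),rate=.15); print(m.get_time())
m.move_to(vw(-.12,0,.2),ori(PSI+np.pi/2)); print(m.get_time())
c=snap('top','r_top.png')
u,v=w2px(c,vw(-.06,0,.06))[0].astype(int)
i=c['image'][:,:,::-1]
print(u,v)
d=snap('scene')['image'][:,:,::-1]; u2,v2=w2px(m.camera('scene'),vw(-.05,0,.06))[0].astype(int)
A=cv2.resize(i[v-45:v+45,u-60:u+60],(400,300),interpolation=cv2.INTER_CUBIC);D=cv2.resize(d[v2-60:v2+60,u2-80:u2+80],(400,300),interpolation=cv2.INTER_CUBIC)
cv2.imwrite('pics/r.png',np.hstack([A,D]))
```

```text
-0.022 -0.46 0.62
-0.021 -4.17 2.67
-0.02 -5.55 3.88
-0.019 -5.0 4.1
-0.018 -5.29 3.92
-0.017 -5.1 3.84
-0.016 -11.15 4.76
14.725
16.275
346 227
```

View pics/r.png

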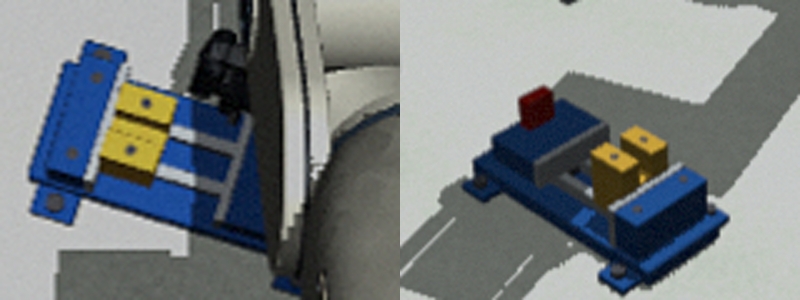

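The block stands against the fixed jaw, central on the parallels, with the slot running jaw to jaw (left panel (140,130), right panel (625,165)). The sliding jaw is still open. Next I'll pinch the lug and push.

Run:
```python
from h import *
ex=R.from_euler('z',PSI).apply([1,0,0])
m.command_gripper(.06); x=-.1255
m.servo_line(vw(x,0,.13),rate=.15); m.servo_line(vw(x,0,.084),rate=.08); print(m.get_contact_force())
m.command_gripper(.005,30); print('w',m.get_width(),m.get_grip_force(),m.get_contact_force(),m.get_time())
m.servo_line(vw(x+.035,0,.084),rate=.04); print(m.get_contact_force()@ex)
x+=.035
for k in range(20):
    x+=.001; m.servo_line(vw(x,0,.084),rate=.02)
    f=m.get_contact_force(); print(round(x,4),round(f@ex,1),np.round(f,1), np.round((m.get_position()-O)@ex,4))
    if f@ex<-30: break
print(m.get_width(),m.get_time())
```

```text
[-0.33944217  0.42859316 -0.83809255]
w 0.013448267501019615 31.563116312026978 [-1.49827163 -0.70200304  5.84869003] 18.6167
-1.5007548775918573
-0.0895 -2.2 [-0.8 -2.1  5.7] -0.0896
-0.0885 -2.3 [-0.9 -2.1  5.2] -0.0887
-0.0875 -3.8 [ 0.  -4.   5.7] -0.0877
-0.0865 -3.0 [-0.1 -3.1  5.6] -0.0867
-0.0855 -3.6 [-0.8 -3.5  5.7] -0.0857
-0.0845 -3.1 [-0.6 -3.   5.5] -0.0847
-0.0835 -3.0 [-0.3 -3.   5.2] -0.0837
-0.0825 -3.4 [-0.7 -3.4  5.2] -0.0827
-0.0815 -3.4 [-0.5 -3.4  5.7] -0.0818
-0.0805 -8.6 [-0.5 -8.9  6.8] -0.0815
-0.0795 -15.6 [ -1.9 -15.7   7.4] -0.0814
-0.0785 -21.6 [ -3.4 -21.6   9.2] -0.0814
-0.0775 -28.2 [ -2.7 -28.7  10.3] -0.0812
-0.0765 -34.6 [ -4.9 -34.7  12.1] -0.0812
0.013028373399765215 23.1417
```

Clamped: the force rose sharply with the lug near -0.081, as expected. Now I'll relax, release, retreat and check.

Run:
```python
from h import *
m.servo_line(vw(-.0795,0,.084),rate=.02)
m.command_gripper(.05); m.hold(.2); p=m.get_position()
m.servo_line([p[0],p[1],.2],rate=.12)
m.move_to([.3,-.3,.3],ori(0)) if m.solve_ik([.3,-.3,.3],ori(0)) is not None else None
m.hold(.3); print(m.get_position(),m.get_contact_force(),m.get_time())
i=snap('top')['image'][:,:,::-1]; u,v=w2px(m.camera('top'),vw(-.06,0,.06))[0].astype(int)
c=m.camera('scene');d=c['image'][:,:,::-1]; u2,v2=w2px(c,vw(-.05,0,.06))[0].astype(int)
A=cv2.resize(i[v-45:v+45,u-60:u+60],(400,300),interpolation=cv2.INTER_CUBIC);D=cv2.resize(d[v2-60:v2+60,u2-80:u2+80],(400,300),interpolation=cv2.INTER_CUBIC)
cv2.imwrite('pics/s.png',np.hstack([A,D]))
```

```text
[ 0.30025543 -0.29976412  0.29988514] [-0.33619722 -0.50451452 -0.28426268] 27.2083
```

View pics/s.png

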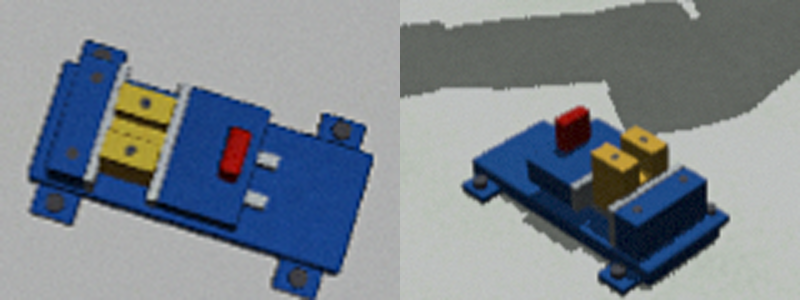

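The picture shows the sliding jaw shut on the block (left panel, block at (140,130) between plates at x≈105 and 170). The block is upright and square, and the robot is clear.

```bash
python3 -c "
from h import *
print(m.sign_off())"
```

```text
the job is handed in; nothing more can be done
None
```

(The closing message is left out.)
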